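Square a slide tray into the corner of the registration bed

ROBOT

A 7-joint arm with a two-finger parallel gripper is mounted at the origin on the work surface. World frame = base frame: x ahead of the robot, y to its left, z up, the work surface at z = 0. Lengths are in m, angles in rad, forces in N, time in s.
With the tool pointing down it reaches from about 0.35 to 0.9 m from the base axis. Payload 19.9 kg.
Tool frame: the origin (TCP) lies on the centre line of the jaws, within the pads' length; the fingertips stand r.tips_ahead ahead of it and the grasp point (between the pads) lies 6 mm ahead of it (r.tips_ahead is the distance from the TCP to the fingertips, in m); z points along the fingers, y is the line along which they close (so a half turn about z gives the same grasp; the last joint's range is limited). The gripper opens to 85 mm and grips with 20 to 120 N. Pads are 22 mm wide; open, the fingers measure 114 mm over their backs; the gripper's body (76 mm by 85 mm) begins 54 mm behind the grasp point. The pads swing forward as they close: fully open they stand 13 mm farther back than shut.
Start: joints at [1.185, 0.417, -0.01, 1.614, 0.005, 1.111, -0.053], TCP at [0.211, -0.588, 0.256] pointing down, gripper open.
Joint ranges: [-2.81, 2.81], [-0.39, 2.02], [-1.27, 1.25], [0.06, 2.57], [-1.19, 4.33], [0.19, 2], [-2.82, 2.82]. Speed limits (rad/s): [1.89, 1.89, 2.39, 2.39, 3.01, 3.01, 3.01].

INTERFACE

Orientations are given as a rotation vector (axis times angle).
In Python, from workcell import r gives the robot as it stands. The module is installed in compiled form; this text tells all that it offers.
- The arm moves only by the tool jog_arm, never from a script. Its argument "plan" is text: rows parted by semicolons, each of 7 numbers parted by spaces: the shift along the world's x, y, z in mm, then the turn, a rotation vector about the world's x, y, z in degrees, then the opening, from 0 (shut) to 1 (fully open). In form: dx dy dz wx wy wz gripper; .... A call has 1 to 5 rows; each row shifts and turns the commanded pose from where the row before left it; what a row does not reach is not made up. A row lasts 1/10 s, in which the tool goes at most 50 mm and 8.59 degrees, less where a joint would pass 70% of its speed; a pose out of reach is approached as far as the arm can. A call with a gripper value outside its range is refused whole. The fingers move at their own pace and stop on an object; "force" is the grip in N (left out, the last holds). Time passes only in rows, so rows that do not move let the fingers close. It gives the time, the measured TCP pose, the force, the opening and the grip force at its end, in the units of the state.
- r.sense(): the state, without advancing time (a new reading comes with each control period).
- r.get_image(name): name is "scene" or "top" or "wrist"; returns a dict with "pixels" (384x512x3 uint8, red, green, blue), "z_map" (384x512 float32, m along the optical axis (not along the pixel's ray), 0 where there is no reading), "camera_matrix" (3x3 intrinsics, pixels), "k1" (the pictures are not rectified: a ray, as slopes to the right and down, at radius r is drawn at 1 + k1 r^2 times it, then the intrinsics apply), "xyz" and "attitude" of the camera in the world. Camera axes: x right, y down, z forward; pixel columns grow to the right and rows downward; lengths in m; the calibration is good to about 2 mm. A picture is of the moment at which its call begins.
- r.close_job(): hands the job in; it is judged then, once.
The state is a dict: "time_s": time; "joint_pos": joint angles; "dq": joint speeds; "joint_efforts": joint torques, N m; "ee_pos": TCP position; "tool_rot": TCP orientation; "contact_force": force on the tool from outside, world axes, zero at the start; "torque": the same for the moment, N m; "finger_gap": finger opening in m; "finger_force": force on a finger pad.
Only numpy, scipy, OpenCV 4.12 (cv2) and the standard library are available. Lean on these libraries where they do the work, as an engineer would, in place of code of your own. Each camera call takes 0.05 s, during which the arm holds its last target. There are 200 camera calls.

TASK

Push the blue microscope-slide tray along the white bed until it sits square and snug in the corner, with its long side flush against the steel fence and its end flush against the red stop (not the black one). Only push it with the fingers: do not lift it or tip it up. Leave the lens, the eyepiece and the jar where they stand, and finish clear of everything.

Things in the scene. Friction and masses are not known exactly. Their poses are not given: they have to be found in the camera images.
- bed: Fixed white-topped wooden bed on the bench, 260 (its x) by 420 (its y) mm, 30 mm high. Origin: centre of its underside; x points to the fence, y along the fence, z up; turned up to 0.3 rad. The white top is 30 mm above the origin. Bed, fence and stops do not give when pushed.
- fence (a point): Middle of the steel fence's face that the tray must meet, at the level of the white top (bed x +90, y 0, z 30 mm). The fence runs along the bed's y, 380 mm long, and stands 18 mm above the top, on the bed's far (+x) side. An end stop stands against it at each end, bed y = +170 and -170 mm; which colour is where varies.
- tray: Loose blue metal tray holding four glass slides, 100 (its x) by 130 (its y) by 20 mm high, 0.3 to 0.55 kg, sliding on the bed; too wide to grasp across. Origin: centre of its underside. Starts mid-bed, turned up to 0.3 rad. Its +x long side goes to the fence: seated, its axes are parallel to the bed's, its origin is 50 mm from the fence's face and 75 mm from the red stop's origin along the fence.
- red_stop: Fixed red block, 70 (bed x) by 20 (bed y) by 24 mm high, on the bed with one end at the fence, at bed x = +55 mm, bed y = +170 or -170 mm. Origin: centre of its underside; axes parallel to the bed's. The face that the tray must meet is 10 mm from the origin, towards the bed's middle.
- black_stop: Fixed black block, the same size as the red stop, at the other end of the fence. Not to be used.
- objective: Loose bystander: steel microscope objective lens with a yellow ring, 27 mm across, 42 mm high, standing on the bed near one of its two near (-x) corners. Origin: centre of its foot.
- eyepiece: Loose bystander: black microscope eyepiece, 34 mm across, 50 mm high, standing on the bed near the other near corner. Origin: centre of its foot.
- jar: Loose bystander: amber glass jar with a black cap, 50 mm across, 70 mm high, standing on the bench beside the bed. Origin: centre of its underside.
Not all that is in view belongs to the job. Leave any pink look-alike of the tray alone.

How it is judged:
By the outcome, as a careful person would: the job done as asked, in the order asked, and still so for the second after the job is handed in, with the robot touching nothing.
It also fails if it takes over 56 s, if anything falls off the work surface, if the arm or the gripper's body presses on something with over 40 N, if the wrist force passes 120 N, or if a joint passes its speed limit or range.

## Working session

There is one attempt and no reset: what is moved stays moved. The work goes in short steps, Python scripts to look and compute and a tool call to move; the robot and the scene stay as the last step left them, time stands still between calls to the robot, and variables do not carry over. Pictures are saved under pics/ and viewed, at most 10 in all, crops included, and the job is handed in when it is done.

Besides the shell and the picture viewer there is one more tool, called after ">>>" by a JSON object that holds its "api" and its "payload", one argument or row to a line. jog_arm: Moves the arm, as the interface text tells. Its arguments: {"type":"object","properties":{"plan":{"type":"string"},"force":{"type":"number"}},"required":["plan"]}

```bash
mkdir -p pics
cat > h.py <<'E'
from workcell import r
import numpy as np, cv2
from scipy.spatial.transform import Rotation as R
def rot(a):
    a=np.array(a,float)
    return a if a.shape==(3,3) else R.from_rotvec(a).as_matrix()
def rays(im,uv):
    K=im["camera_matrix"];k=im["k1"]
    d=(np.array(uv,float).reshape(-1,2)-[K[0][2],K[1][2]])/[K[0][0],K[1][1]]
    u=d.copy()
    for _ in range(30): u=d/(1+k*(u**2).sum(1,keepdims=True))
    return np.c_[u,np.ones(len(u))]@rot(im["attitude"]).T
def onz(im,uv,z):
    w=rays(im,uv);c=np.array(im["xyz"])
    return c+w*((z-c[2])/w[:,2])[:,None]
E
python3 - <<'E'
from h import *
s=r.sense();print(s,r.tips_ahead)
for n in("top","scene"):
    im=r.get_image(n);print(n,im["xyz"],im["attitude"],im["camera_matrix"],im["k1"])
    cv2.imwrite(f"pics/{n}0.png",im["pixels"][...,::-1])
    np.savez(f"{n}0.npz",**im)
E
```

```text
{'time_s': 0.0, 'joint_pos': array([ 1.18548364,  0.41793447, -0.01029725,  1.61419239,  0.00469362,
        1.11073424, -0.05297885]), 'dq': array([ 7.95213314e-04,  1.03943489e-03, -8.35707734e-05, -1.13612940e-03,
        1.29206229e-03,  4.19805226e-04, -1.14288361e-04]), 'joint_efforts': array([ 5.62698115e-04, -8.64450788e+01,  6.79379962e-01, -4.34895909e+01,
        1.91766280e-02,  7.52537831e-03, -3.63880957e-06]), 'ee_pos': array([ 0.21055097, -0.58811076,  0.25567728]), 'tool_rot': array([-3.09409121e+00, -5.37230127e-01,  4.72009298e-04]), 'contact_force': array([-0.48356205, -0.12160525, -0.09780562]), 'torque': array([ 0.02666342,  0.05669479, -0.00465937]), 'finger_force': 0.0, 'finger_gap': 0.08565699825216923} 0.025
top [0.3709274  0.10088246 1.21286253] [-2.13411049  2.18289716 -0.16144808] [[465.38480991   0.         259.27504056]
 [  0.         465.38480991 196.86121954]
 [  0.           0.           1.        ]] -0.1225098208157061
scene [ 1.11106552 -0.15131376  0.47874847] [-1.8551135  -1.22649691  0.66462296] [[370.1645721    0.         259.65618291]
 [  0.         370.1645721  189.84379893]
 [  0.           0.           1.        ]] 0.034809475275146655
```

View pics/top0.png

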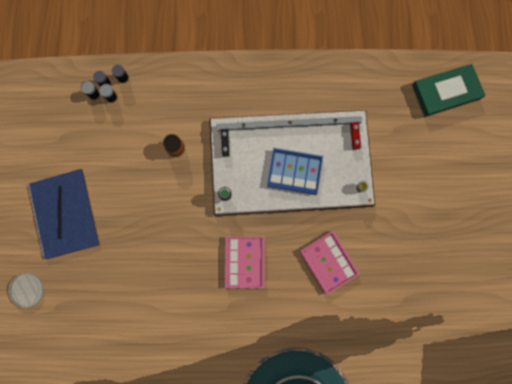

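View pics/scene0.png

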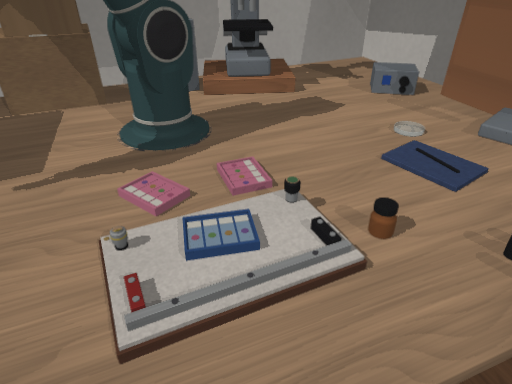

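The top view shows the bed with its fence along the upper edge. The red stop is at about (356,135), the black stop at (225,142) and the blue tray at (295,172). The eyepiece is at (224,194), the lens at (362,187) and the jar at (173,145). The scene view shows the same layout from the fence side.

```bash
cat >> h.py <<'E'
def biggest(m,box=None):
    m=m.astype(np.uint8)
    if box: 
        q=np.zeros_like(m);a,b,c,d=box;q[b:d,a:c]=m[b:d,a:c];m=q
    cs,_=cv2.findContours(m,cv2.RETR_EXTERNAL,cv2.CHAIN_APPROX_NONE)
    return max(cs,key=cv2.contourArea).reshape(-1,2)
def rect(im,c,z):
    p=onz(im,c,z)[:,:2]
    (x,y),(w,h),a=cv2.minAreaRect((p*1000).astype(np.float32))
    return np.round([x,y,w,h,a],1)
E
cat > m.py <<'E'
from h import *
def measure(im,pr=True):
    hsv=cv2.cvtColor(im["pixels"],cv2.COLOR_RGB2HSV);H,S,V=[hsv[...,i].astype(int) for i in range(3)]
    bx=(195,95,390,225)
    o={}
    o["tray"]=rect(im,biggest((H>95)&(H<125)&(S>90)&(V>40),bx),.05)
    o["red"]=rect(im,biggest(((H<6)|(H>172))&(S>150)&(V>50),bx),.054)
    o["black"]=rect(im,biggest((V<60),(215,120,235,165)),.054)
    o["bed"]=rect(im,biggest((S<60)&(V>110),bx),.03)
    return o
if __name__=="__main__":
    im=dict(np.load("top0.npz"))
    for k,v in measure(im).items(): print(k,v)
    for n,uv,z in(("eye",(224,193),.05),("obj",(362,186),.042),("jar",(172,142),.07)): print(n,onz(im,uv,z)*1000)
    big=cv2.resize(im["pixels"][100:225,195:390],None,fx=4,fy=4,interpolation=cv2.INTER_CUBIC)
    cv2.imwrite("pics/crop0.png",big[...,::-1])
    # height map
    v,u=np.mgrid[95:225,195:390];uv=np.c_[u.ravel(),v.ravel()]
    w=rays(im,uv);f=rot(im["attitude"])[:,2]
    P=np.array(im["xyz"])+w/(w@f)[:,None]*im["z_map"][95:225,195:390].ravel()[:,None]
    np.save("P.npy",P)
    for lo,hi in((.025,.035),(.044,.052)):
        k=(P[:,2]>lo)&(P[:,2]<hi);print(lo,k.sum(),np.median(P[k,2]))
    k=P[:,2]>.02
    print("bed by height",cv2.minAreaRect((P[k,:2]*1000).astype(np.float32)))
E
python3 m.py
```

```text
tray [592.7  -9.7 126.8  98.3  79.2]
red [ 6.837e+02 -1.698e+02  6.930e+01  1.970e+01  6.000e-01]
black [673.7 167.4  12.8  31.7  89.3]
bed [624.4  -4.5 252.8 412.3   2.1]
eye [[539.83666487 170.49579581  50.        ]]
obj [[ 551.59246807 -183.10485663   42.        ]]
jar [[670.06237269 299.33277284  70.        ]]
0.025 10560 0.03078419311578462
0.044 2464 0.047664730667199784
bed by height ((564.78662109375, -7.37841796875), (378.73052978515625, 419.8479309082031), 2.29655385017395)
```

View pics/crop0.png

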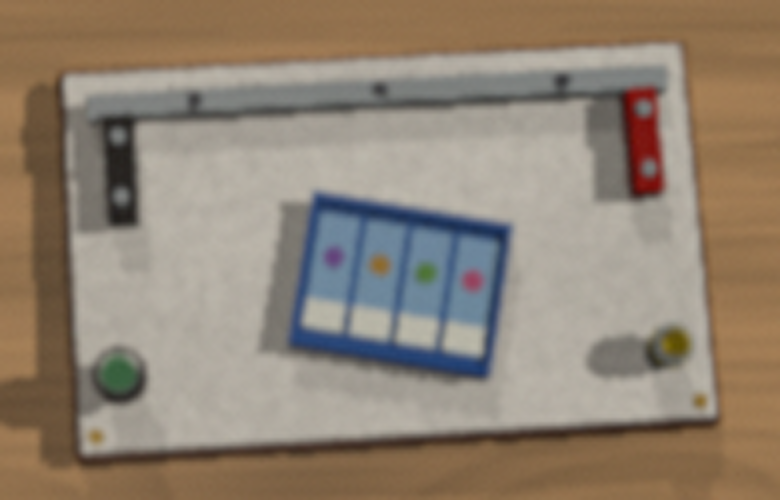

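The crop confirms the fence across the top, the red stop at the right end and the tray turned clockwise relative to the fence. Next I'll work out the approach.

```bash
cat > g.py <<'E'
from h import *
th=np.radians(2.1);B=np.array([623,-3.])
Rb=np.array([[np.cos(th),-np.sin(th)],[np.sin(th),np.cos(th)]])
w2b=lambda p:(np.array(p)-B)@Rb
b2w=lambda p:np.array(p)@Rb.T+B
E
python3 - <<'E'
from g import *
s=r.sense();M=rot(s["tool_rot"]);print(M.round(3));print("tool y yaw",np.degrees(np.arctan2(M[1,1],M[0,1])))
for p in((592.7,-9.7),(683.7,-169.8),(540,170.5),(551.6,-183)):print(p,w2b(p))
for b in((-114,-6),(40,90)):print(b,b2w(b),b2w(b)-s["ee_pos"][:2]*1000)
P=np.load("P.npy");q=w2b(P[:,:2]*1000)
# fence face & yaw by height
k=(P[:,2]>.042)&(P[:,2]<.056)&(q[:,0]>75)&(q[:,0]<125)&(abs(q[:,1])<150)
c=q[k];print(np.polyfit(c[:,1],c[:,0],1),c[:,0].min(),c[:,0].max())
k=(P[:,2]>.045)&(abs(q[:,0]-55)<40)
for sg in(1,-1):
    c=q[k&(abs(q[:,1]-sg*170)<20)];print(c.min(0),c.max(0),c.mean(0))
E
```

```text
[[ 0.941  0.337 -0.   ]
 [ 0.337 -0.941  0.001]
 [-0.    -0.001 -1.   ]]
tool y yaw -70.30154539314731
(592.7, -9.7) [-30.52516318  -5.58519586]
(683.7, -169.8) [  54.54706289 -168.9122492 ]
(540, 170.5) [-76.58657322 176.42490414]
(551.6, -183) [ -77.94791488 -177.26275008]
(-114, -6) [509.29642536 -13.17335316] [298.70873872 575.00111899]
(40, 90) [659.67520197  88.40530379] [449.08751532 676.57977593]
[-3.91031147e-03  9.75017270e+01] 88.46618250513988 108.26389174569324
[ 21.44605801 150.17123742] [ 94.71656377 186.65224949] [ 58.84311826 167.70698542]
[  19.74799565 -188.49948557] [  94.55405551 -150.07707982] [  57.47318718 -170.0326824 ]
```

>>> {"api": "jog_arm", "payload": {
  "plan": "20 38 0 0 0 -3.5 1;20 38 0 0 0 -3.5 1;20 38 0 0 0 -3.5 1;20 38 0 0 0 -3.5 1;20 38 0 0 0 -3.5 1"
}}

```text
time_s: 0.6
ee_pos: [0.3111, -0.3967, 0.2561]
tool_rot: [-3.141, -0.056, 0.0]
contact_force: [0.8, -0.1, 1.3]
finger_gap: 0.0852
finger_force: 0.0
```

>>> {"api": "jog_arm", "payload": {
  "plan": "20 38 0 0 0 0 1;20 38 0 0 0 0 1;20 38 0 0 0 0 1;20 38 0 0 0 0 1;20 38 0 0 0 0 1"
}}

```text
time_s: 1.1
ee_pos: [0.411, -0.2067, 0.2563]
tool_rot: [3.141, 0.06, -0.0]
contact_force: [-0.1, -0.4, -0.6]
finger_gap: 0.0853
finger_force: 0.0
```

>>> {"api": "jog_arm", "payload": {
  "plan": "20 39 0 0 0 0 1;20 39 0 0 0 0 1;20 39 0 0 0 0 1;20 39 0 0 0 0 1;19 39 0 0 0 0 1"
}}

```text
time_s: 1.6
ee_pos: [0.5101, -0.0117, 0.2562]
tool_rot: [-3.141, -0.06, 0.0]
contact_force: [0.3, -1.4, -0.6]
finger_gap: 0.0852
finger_force: 0.0
```

>>> {"api": "jog_arm", "payload": {
  "plan": "0 0 -40 0 0 0 1;0 0 -40 0 0 0 1;0 0 -40 0 0 0 1;0 0 -30 0 0 0 1;0 0 0 0 0 0 1"
}}

```text
time_s: 2.1
ee_pos: [0.5075, -0.0133, 0.103]
tool_rot: [-3.14, -0.061, 0.01]
contact_force: [-0.8, 0.3, 0.6]
finger_gap: 0.0855
finger_force: 0.0
```

Run:
```python
from g import *
im=r.get_image("scene");cv2.imwrite("pics/s1.png",cv2.resize(im["pixels"][110:350,90:400],None,fx=2.5,fy=2.5)[...,::-1])
s=r.sense();print(s["ee_pos"],w2b(s["ee_pos"][:2]*1000))
```

```text
[ 0.50875718 -0.01324806  0.10531817] [-114.54162099   -6.05489922]
```

View pics/s1.png

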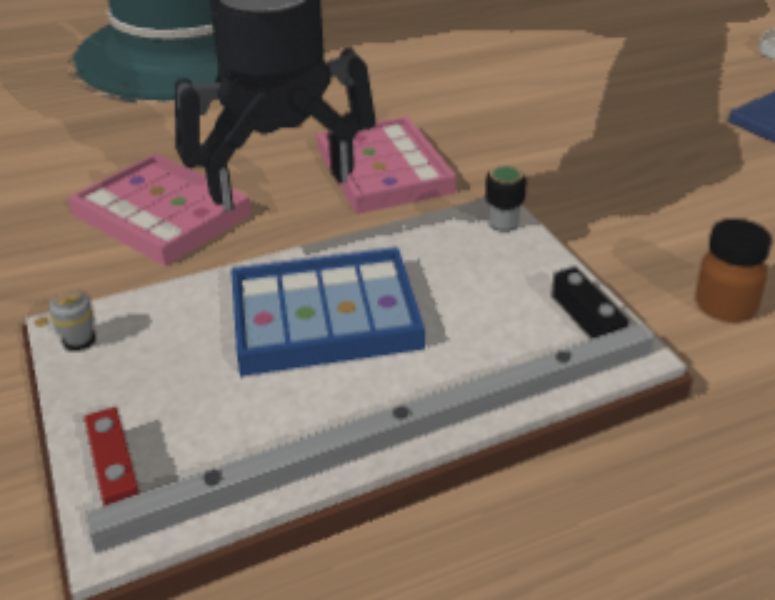

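The open gripper hangs behind the tray. Its fingertips are at crop pixels (228,208) and (343,180), and the space below them is clear.

Run:
```python
from g import *
im=r.get_image("scene");c=np.array(im["xyz"]);n=np.r_[Rb[:,0],0];p=np.r_[b2w((-114.5,-6)),0]/1000
for uv in((181.2,193.5),(227.2,182)):
    d=rays(im,[uv])[0];print(c+d*((p-c)@n)/(d@n))
```

```text
[ 0.51040218 -0.05697373  0.08805602]
[0.50696916 0.03664965 0.08931508]
```

>>> {"api": "jog_arm", "payload": {
  "plan": "0 0 -25 0 0 0 1;0 0 -15 0 0 0 1;0 0 -8 0 0 0 1;0 0 0 0 0 0 1;0 0 0 0 0 0 1"
}}

```text
time_s: 2.7
ee_pos: [0.5104, -0.0134, 0.0595]
tool_rot: [3.141, 0.06, 0.002]
contact_force: [0.2, -0.4, -0.5]
finger_gap: 0.0856
finger_force: 0.0
```

>>> {"api": "jog_arm", "payload": {
  "plan": "0 0 -1 0 0 0 1;0 0 -1 0 0 0 1;0 0 -1 0 0 0 1;0 0 0 0 0 0 1;0 0 0 0 0 0 1"
}}

```text
time_s: 3.2
ee_pos: [0.5097, -0.0134, 0.0553]
tool_rot: [-3.141, -0.06, 0.0]
contact_force: [0.8, -0.0, -0.0]
finger_gap: 0.0854
finger_force: 0.0
```

Run:
```python
from g import *
im=r.get_image("scene");cv2.imwrite("pics/s2.png",cv2.resize(im["pixels"][150:290,130:330],None,fx=4,fy=4)[...,::-1])
s=r.sense();print(s["ee_pos"],w2b(s["ee_pos"][:2]*1000))
```

```text
[ 0.50965605 -0.01338989  0.05527041] [-113.64855579   -6.22957187]
```

View pics/s2.png

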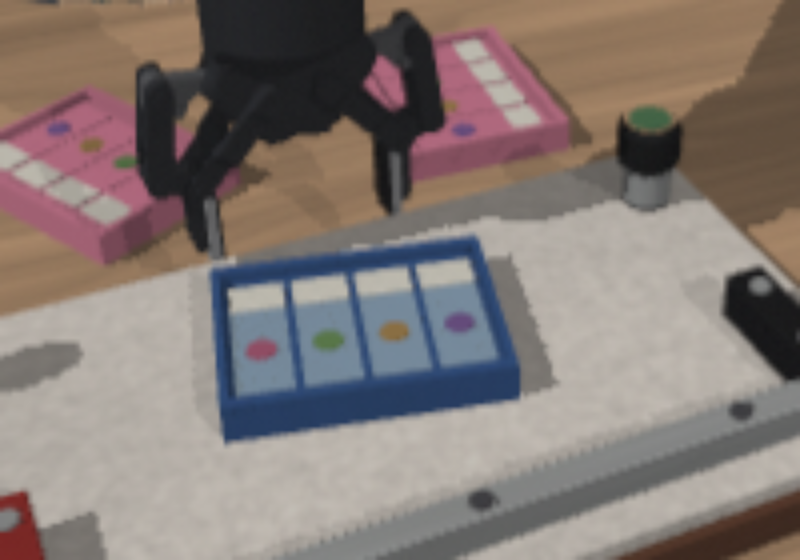

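The left fingertip is at (218,258), just behind the tray corner, and the right one is at (397,212) over the bed edge. Both are still above the bed, so I'll feel for the surface.

>>> {"api": "jog_arm", "payload": {
  "plan": "0 0 -1 0 0 0 1;0 0 -1 0 0 0 1;0 0 -1 0 0 0 1;0 0 0 0 0 0 1;0 0 0 0 0 0 1"
}}

```text
time_s: 3.75
ee_pos: [0.5096, -0.0134, 0.0522]
tool_rot: [-3.141, -0.06, 0.0]
contact_force: [0.0, -0.1, 0.1]
finger_gap: 0.0854
finger_force: 0.0
```

>>> {"api": "jog_arm", "payload": {
  "plan": "0 0 -1 0 0 0 1;0 0 -1 0 0 0 1;0 0 -1 0 0 0 1;0 0 0 0 0 0 1;0 0 0 0 0 0 1"
}}

```text
time_s: 4.25
ee_pos: [0.5096, -0.0134, 0.0492]
tool_rot: [-3.141, -0.06, 0.0]
contact_force: [0.7, 0.1, -0.7]
finger_gap: 0.0857
finger_force: 0.0
```

>>> {"api": "jog_arm", "payload": {
  "plan": "5 0.2 0 0 0 0 1;5 0.2 0 0 0 0 1;5 0.2 0 0 0 0 1;5 0.2 0 0 0 0 1;5 0.2 0 0 0 0 1"
}}

```text
time_s: 4.75
ee_pos: [0.5349, -0.0126, 0.0491]
tool_rot: [3.141, 0.06, -0.001]
contact_force: [-3.9, -1.9, 0.7]
finger_gap: 0.0857
finger_force: 1.5
```

>>> {"api": "jog_arm", "payload": {
  "plan": "5 0.2 0 0 0 0 1;5 0.2 0 0 0 0 1;5 0.2 0 0 0 0 1;5 0.2 0 0 0 0 1;0 0 0 0 0 0 1"
}}

```text
time_s: 5.25
ee_pos: [0.5556, -0.0113, 0.0493]
tool_rot: [-3.141, -0.061, -0.001]
contact_force: [-0.2, -0.3, -0.6]
finger_gap: 0.0853
finger_force: 0.0
```

Run:
```python
from g import *
im=r.get_image("scene");cv2.imwrite("pics/s3.png",cv2.resize(im["pixels"][150:310,110:350],None,fx=3,fy=3)[...,::-1])
s=r.sense();print(s["ee_pos"],w2b(s["ee_pos"][:2]*1000),s["contact_force"])
```

```text
[ 0.55518968 -0.01129659  0.04932614] [-68.06879382  -5.8062011 ] [ 0.45406417 -0.1455184   0.65047701]
```

View pics/s3.png

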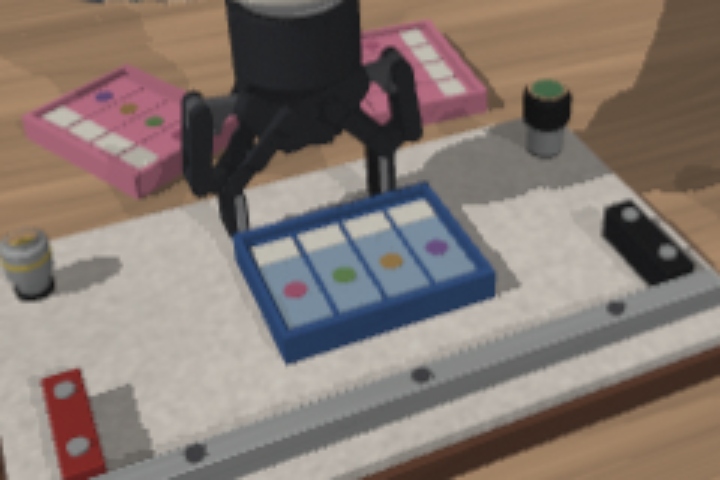

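The tray has turned parallel to the fence and both fingers are behind its long side, at about (237,230) and (380,190). I'll keep pushing.

>>> {"api": "jog_arm", "payload": {
  "plan": "5 0.2 0 0 0 0 1;5 0.2 0 0 0 0 1;5 0.2 0 0 0 0 1;5 0.2 0 0 0 0 1;5 0.2 0 0 0 0 1"
}}

```text
time_s: 5.8
ee_pos: [0.5797, -0.0105, 0.0492]
tool_rot: [-3.141, -0.061, 0.001]
contact_force: [-6.6, -0.3, 3.9]
finger_gap: 0.0855
finger_force: 2.9
```

>>> {"api": "jog_arm", "payload": {
  "plan": "4 0.2 0 0 0 0 1;4 0.2 0 0 0 0 1;3 0.1 0 0 0 0 1;2 0.1 0 0 0 0 1;2 0 0 0 0 0 1"
}}

```text
time_s: 6.3
ee_pos: [0.5946, -0.0099, 0.0492]
tool_rot: [-3.141, -0.061, 0.001]
contact_force: [-6.0, -0.4, 3.9]
finger_gap: 0.0856
finger_force: 3.1
```

>>> {"api": "jog_arm", "payload": {
  "plan": "1 0 0 0 0 0 1;1 0 0 0 0 0 1;1 0 0 0 0 0 1;1 0 0 0 0 0 1;0 0 0 0 0 0 1"
}}

```text
time_s: 6.8
ee_pos: [0.5987, -0.0099, 0.0493]
tool_rot: [-3.141, -0.061, 0.0]
contact_force: [-4.2, 0.8, 2.2]
finger_gap: 0.0857
finger_force: 2.1
```

>>> {"api": "jog_arm", "payload": {
  "plan": "1 0 0 0 0 0 1;1 0 0 0 0 0 1;1 0 0 0 0 0 1;1 0 0 0 0 0 1;0 0 0 0 0 0 1"
}}

```text
time_s: 7.3
ee_pos: [0.6028, -0.0099, 0.0493]
tool_rot: [-3.141, -0.06, 0.0]
contact_force: [-4.6, 0.2, 2.6]
finger_gap: 0.0858
finger_force: 2.1
```

>>> {"api": "jog_arm", "payload": {
  "plan": "0.5 0 0 0 0 0 1;0.5 0 0 0 0 0 1;0.5 0 0 0 0 0 1;0.5 0 0 0 0 0 1;0 0 0 0 0 0 1"
}}

```text
time_s: 7.8
ee_pos: [0.6032, -0.0099, 0.0491]
tool_rot: [3.141, 0.061, -0.005]
contact_force: [-17.3, 1.1, 12.5]
finger_gap: 0.0856
finger_force: 8.5
```

>>> {"api": "jog_arm", "payload": {
  "plan": "-8 0 0 0 0 0 1;-15 0 0 0 0 0 1;0 0 35 0 0 0 1;0 0 40 0 0 0 1;0 0 30 0 0 8.5 0.55"
}}

```text
time_s: 8.3
ee_pos: [0.5823, -0.0098, 0.1566]
tool_rot: [3.127, 0.294, 0.004]
contact_force: [-0.0, 0.4, 1.1]
finger_gap: 0.0736
finger_force: 0.0
```

>>> {"api": "jog_arm", "payload": {
  "plan": "8 11 0 0 0 8.5 0.55;8 11 0 0 0 8.5 0.55;8 11 0 0 0 8.5 0.55;8 11 0 0 0 8.5 0.55;8 11 0 0 0 8.5 0.55"
}}

```text
time_s: 8.8
ee_pos: [0.6223, 0.0454, 0.1545]
tool_rot: [2.805, 1.415, 0.002]
contact_force: [-0.2, 0.1, 0.3]
finger_gap: 0.047
finger_force: 0.0
```

>>> {"api": "jog_arm", "payload": {
  "plan": "9 11 0 0 0 8.5 0.55;9 11 0 0 0 8.5 0.55;9 12 0 0 0 8.5 0.55;9 12 0 0 0 8.5 0.55;0 0 0 0 0 5 0.55"
}}

```text
time_s: 9.3
ee_pos: [0.6585, 0.0929, 0.1543]
tool_rot: [-2.17, -2.271, -0.003]
contact_force: [-0.5, -0.2, -0.7]
finger_gap: 0.0472
finger_force: 0.0
```

Run:
```python
from g import *
im=r.get_image("top");cv2.imwrite("pics/t4.png",cv2.resize(im["pixels"][90:230,190:390],None,fx=4,fy=4)[...,::-1])
s=r.sense();M=rot(s["tool_rot"]);print(s["ee_pos"],w2b(s["ee_pos"][:2]*1000),np.degrees(np.arctan2(M[1,1],M[0,1])),s["finger_gap"],s["joint_pos"].round(2))
```

```text
[0.65816751 0.0918763  0.15410933] [38.62050618 93.52391006] 2.7977515501646812 0.04680503889757511 [ 0.29  0.69 -0.7   1.57  0.49  1.05 -0.49]
```

View pics/t4.png

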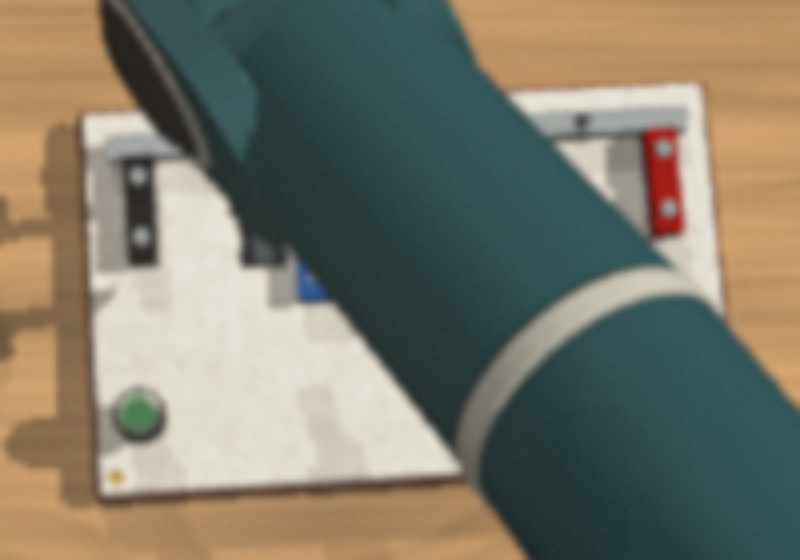

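The arm hides most of the tray, but its free end shows at (297,280), with the gripper clear of it on the +y side at (262,250). Now I'll go down to push height.

>>> {"api": "jog_arm", "payload": {
  "plan": "0 0 -40 0 0 -0.6 0.55;0 0 -30 0 0 0 0.55;0 0 -18 0 0 0 0.55;0 0 -5 0 0 0 0.55;0 0 0 0 0 0 0.55"
}}

```text
time_s: 9.85
ee_pos: [0.6578, 0.0911, 0.0615]
tool_rot: [-2.191, -2.251, -0.0]
contact_force: [0.3, 0.1, -0.3]
finger_gap: 0.0467
finger_force: 0.0
```

>>> {"api": "jog_arm", "payload": {
  "plan": "0 0 -1 0 0 0 0.55;0 0 -1 0 0 0 0.55;0 0 -1 0 0 0 0.55;0 0 0 0 0 0 0.55;0 0 0 0 0 0 0.55"
}}

```text
time_s: 10.35
ee_pos: [0.6578, 0.091, 0.0585]
tool_rot: [2.19, 2.252, 0.0]
contact_force: [1.0, 0.8, -0.1]
finger_gap: 0.0467
finger_force: 0.0
```

>>> {"api": "jog_arm", "payload": {
  "plan": "0.2 -5 0 0 0 0 0.55;0.2 -5 0 0 0 0 0.55;0.2 -5 0 0 0 0 0.55;0.2 -5 0 0 0 0 0.55;0.2 -5 0 0 0 0 0.55"
}}

```text
time_s: 10.85
ee_pos: [0.6586, 0.0658, 0.0583]
tool_rot: [-2.19, -2.252, -0.0]
contact_force: [-0.4, 2.6, -0.7]
finger_gap: 0.0469
finger_force: 1.7
```

>>> {"api": "jog_arm", "payload": {
  "plan": "0.2 -5 0 0 0 0 0.55;0.2 -5 0 0 0 0 0.55;0.2 -5 0 0 0 0 0.55;0.2 -5 0 0 0 0 0.55;0.2 -5 0 0 0 0 0.55"
}}

```text
time_s: 11.35
ee_pos: [0.6597, 0.0406, 0.0583]
tool_rot: [-2.19, -2.252, -0.0]
contact_force: [-0.3, 3.6, 0.7]
finger_gap: 0.0468
finger_force: 1.8
```

Run:
```python
from g import *
im=r.get_image("scene");cv2.imwrite("pics/s5.png",cv2.resize(im["pixels"][150:330,90:370],None,fx=2.8,fy=2.8)[...,::-1])
s=r.sense();print(s["ee_pos"],w2b(s["ee_pos"][:2]*1000),s["contact_force"])
```

```text
[0.65981955 0.03960237 0.05826702] [38.35592762 41.22455516] [-0.426624    2.72373331  1.84868217]
```

View pics/s5.png

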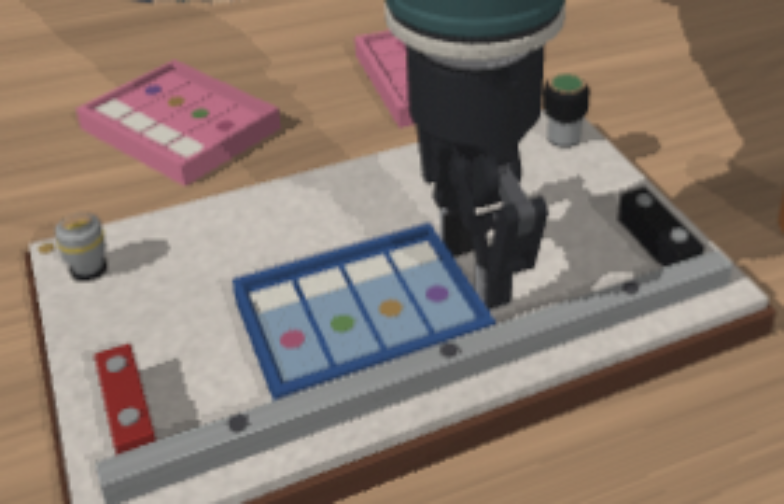

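The tray is sliding along the fence, with both fingers on its end at about (480,260). About 60 mm remains to the red stop at (125,400).

>>> {"api": "jog_arm", "payload": {
  "plan": "0.2 -5 0 0 0 0 0.55;0.2 -5 0 0 0 0 0.55;0.2 -5 0 0 0 0 0.55;0.2 -5 0 0 0 0 0.55;0.2 -5 0 0 0 0 0.55"
}}

```text
time_s: 11.9
ee_pos: [0.6607, 0.0156, 0.0583]
tool_rot: [-2.19, -2.252, 0.0]
contact_force: [0.0, 4.4, 0.2]
finger_gap: 0.047
finger_force: 2.1
```

>>> {"api": "jog_arm", "payload": {
  "plan": "0.2 -5 0 0 0 0 0.55;0.2 -5 0 0 0 0 0.55;0.2 -5 0 0 0 0 0.55;0.2 -4 0 0 0 0 0.55;0.2 -3 0 0 0 0 0.55"
}}

```text
time_s: 12.4
ee_pos: [0.6615, -0.0062, 0.0583]
tool_rot: [-2.19, -2.252, 0.0]
contact_force: [-1.9, 6.2, 1.9]
finger_gap: 0.0472
finger_force: 3.0
```

>>> {"api": "jog_arm", "payload": {
  "plan": "0 -2 0 0 0 0 0.55;0 -1 0 0 0 0 0.55;0 -1 0 0 0 0 0.55;0 -1 0 0 0 0 0.55;0 -1 0 0 0 0 0.55"
}}

```text
time_s: 12.9
ee_pos: [0.6617, -0.0121, 0.0583]
tool_rot: [2.19, 2.252, -0.0]
contact_force: [0.3, 4.7, 1.2]
finger_gap: 0.0471
finger_force: 2.1
```

>>> {"api": "jog_arm", "payload": {
  "plan": "0 -1 0 0 0 0 0.55;0 -1 0 0 0 0 0.55;0 -1 0 0 0 0 0.55;0 0 0 0 0 0 0.55;0 0 0 0 0 0 0.55"
}}

```text
time_s: 13.4
ee_pos: [0.6617, -0.0153, 0.0583]
tool_rot: [2.19, 2.252, -0.0]
contact_force: [0.3, 3.2, 1.0]
finger_gap: 0.0474
finger_force: 1.2
```

>>> {"api": "jog_arm", "payload": {
  "plan": "0 -1 0 0 0 0 0.55;0 -1 0 0 0 0 0.55;0 -1 0 0 0 0 0.55;0 0 0 0 0 0 0.55;0 0 0 0 0 0 0.55"
}}

```text
time_s: 13.9
ee_pos: [0.6617, -0.0182, 0.0583]
tool_rot: [2.19, 2.252, -0.0]
contact_force: [-0.4, 3.0, 1.9]
finger_gap: 0.047
finger_force: 1.5
```

>>> {"api": "jog_arm", "payload": {
  "plan": "0 -0.7 0 0 0 0 0.55;0 -0.7 0 0 0 0 0.55;0 -0.7 0 0 0 0 0.55;0 0 0 0 0 0 0.55;0 0 0 0 0 0 0.55"
}}

```text
time_s: 14.4
ee_pos: [0.6617, -0.0202, 0.0583]
tool_rot: [2.19, 2.252, -0.0]
contact_force: [-0.6, 3.7, 1.8]
finger_gap: 0.047
finger_force: 1.8
```

>>> {"api": "jog_arm", "payload": {
  "plan": "0 -0.7 0 0 0 0 0.55;0 -0.7 0 0 0 0 0.55;0 -0.7 0 0 0 0 0.55;0 0 0 0 0 0 0.55;0 0 0 0 0 0 0.55"
}}

```text
time_s: 14.9
ee_pos: [0.6617, -0.0223, 0.0583]
tool_rot: [2.19, 2.252, -0.0]
contact_force: [-0.2, 3.1, 2.8]
finger_gap: 0.0467
finger_force: 1.7
```

>>> {"api": "jog_arm", "payload": {
  "plan": "0 -0.5 0 0 0 0 0.55;0 -0.5 0 0 0 0 0.55;0 -0.5 0 0 0 0 0.55;0 0 0 0 0 0 0.55;0 0 0 0 0 0 0.55"
}}

```text
time_s: 15.4
ee_pos: [0.6616, -0.0227, 0.0583]
tool_rot: [-2.189, -2.252, -0.001]
contact_force: [0.4, 8.1, 2.5]
finger_gap: 0.0469
finger_force: 4.2
```

>>> {"api": "jog_arm", "payload": {
  "plan": "0 -0.5 0 0 0 0 0.55;0 -0.5 0 0 0 0 0.55;0 0 0 0 0 0 0.55;0 0 0 0 0 0 0.55;0 8 0 0 0 0 0.55"
}}

```text
time_s: 15.9
ee_pos: [0.6615, -0.0177, 0.058]
tool_rot: [2.191, 2.251, -0.001]
contact_force: [0.1, -1.3, 0.8]
finger_gap: 0.047
finger_force: 0.0
```

>>> {"api": "jog_arm", "payload": {
  "plan": "0 20 0 0 0 0 0.55;0 0 45 0 0 0 0.55;0 0 45 0 0 0 0.55;-20 0 0 0 0 -8.5 1;-20 0 0 0 0 -8.5 1"
}}

```text
time_s: 16.4
ee_pos: [0.6217, 0.0027, 0.1493]
tool_rot: [2.504, 1.894, 0.001]
contact_force: [-0.3, 1.3, 0.4]
finger_gap: 0.0745
finger_force: 0.0
```

>>> {"api": "jog_arm", "payload": {
  "plan": "-20 -20 0 0 0 -8.5 1;-20 -20 0 0 0 -8.5 1;-10 -20 0 0 0 -8.5 1;0 -20 0 0 0 -8.5 1;0 -20 0 0 0 -8.5 1"
}}

```text
time_s: 16.9
ee_pos: [0.5712, -0.0982, 0.1485]
tool_rot: [3.021, 0.858, -0.001]
contact_force: [-0.7, -0.0, -0.2]
finger_gap: 0.0852
finger_force: 0.0
```

>>> {"api": "jog_arm", "payload": {
  "plan": "0 0 0 0 0 -8.5 1;0 0 0 0 0 -8.5 1;0 0 0 0 0 -8.5 1;0 0 0 0 0 -4.4 1;0 0 0 0 0 0 1"
}}

```text
time_s: 17.4
ee_pos: [0.5715, -0.097, 0.1483]
tool_rot: [3.14, 0.058, -0.001]
contact_force: [-0.2, -0.7, -0.0]
finger_gap: 0.0853
finger_force: 0.0
```

Run:
```python
from g import *
im=r.get_image("scene");cv2.imwrite("pics/s6.png",cv2.resize(im["pixels"][150:330,90:370],None,fx=2.8,fy=2.8)[...,::-1])
s=r.sense();M=rot(s["tool_rot"]);e=s["ee_pos"]*1000;print(e,w2b(e[:2]),np.degrees(np.arctan2(M[1,1],M[0,1])))
print(b2w((-50,-95))-e[:2])
```

```text
[571.54906948 -96.93754617 148.26943817] [-54.85859583 -91.98910422] -87.70174616938463
[ 4.96566316 -2.83083668]
```

View pics/s6.png

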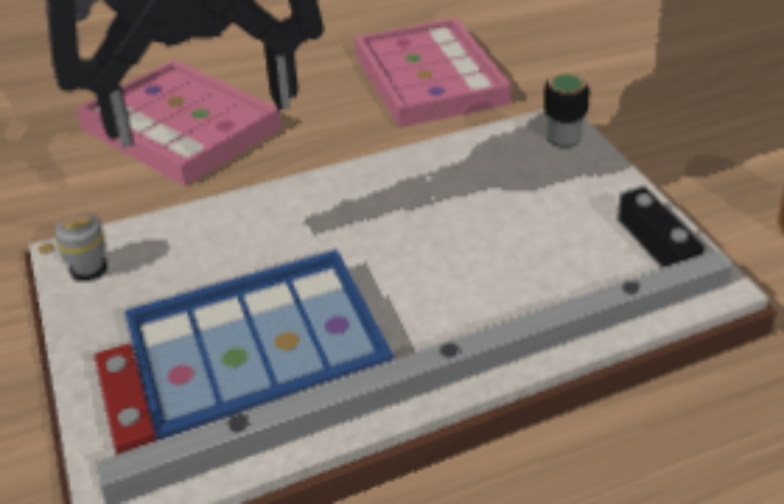

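The tray sits in the corner against the red stop (125,400) and the fence, and the bystanders haven't moved. I'll give it one gentle press into the fence to take up any gap.

>>> {"api": "jog_arm", "payload": {
  "plan": "0 -2 -20 0 0 0 0.55;0 0 -20 0 0 0 0.55;0 0 -25 0 0 0 0.55;0 0 -20 0 0 0 0.55;0 0 -5 0 0 0 0.55"
}}

```text
time_s: 17.95
ee_pos: [0.5705, -0.0988, 0.0563]
tool_rot: [-3.14, -0.064, 0.005]
contact_force: [-0.5, 0.1, 1.1]
finger_gap: 0.0472
finger_force: 0.0
```

>>> {"api": "jog_arm", "payload": {
  "plan": "8 0.3 0 0 0 0 0.55;8 0.3 0 0 0 0 0.55;7 0.3 0 0 0 0 0.55;4 0.2 0 0 0 0 0.55;2 0.1 0 0 0 0 0.55"
}}

```text
time_s: 18.45
ee_pos: [0.6013, -0.0975, 0.0587]
tool_rot: [3.141, 0.061, 0.001]
contact_force: [0.4, -0.2, -0.7]
finger_gap: 0.0474
finger_force: 0.0
```

>>> {"api": "jog_arm", "payload": {
  "plan": "1 0 0 0 0 0 0.55;1 0 0 0 0 0 0.55;1 0 0 0 0 0 0.55;0 0 0 0 0 0 0.55;0 0 0 0 0 0 0.55"
}}

```text
time_s: 18.95
ee_pos: [0.6036, -0.0976, 0.0582]
tool_rot: [-3.141, -0.06, 0.0]
contact_force: [0.0, 0.4, 0.1]
finger_gap: 0.0468
finger_force: 0.0
```

>>> {"api": "jog_arm", "payload": {
  "plan": "0.7 0 0 0 0 0 0.55;0.7 0 0 0 0 0 0.55;0.7 0 0 0 0 0 0.55;0 0 0 0 0 0 0.55;0 0 0 0 0 0 0.55"
}}

```text
time_s: 19.45
ee_pos: [0.6053, -0.0976, 0.0582]
tool_rot: [3.141, 0.06, -0.002]
contact_force: [-5.2, -0.1, 3.6]
finger_gap: 0.0468
finger_force: 2.6
```

>>> {"api": "jog_arm", "payload": {
  "plan": "0.5 0 0 0 0 0 0.55;0.5 0 0 0 0 0 0.55;0 0 0 0 0 0 0.55;0 0 0 0 0 0 0.55;0 0 0 0 0 0 0.55"
}}

```text
time_s: 19.95
ee_pos: [0.6063, -0.0977, 0.0582]
tool_rot: [3.141, 0.06, -0.002]
contact_force: [-5.7, -0.9, 4.1]
finger_gap: 0.0469
finger_force: 2.7
```

>>> {"api": "jog_arm", "payload": {
  "plan": "0.5 0 0 0 0 0 0.55;0.5 0 0 0 0 0 0.55;0 0 0 0 0 0 0.55;0 0 0 0 0 0 0.55;0 0 0 0 0 0 0.55"
}}

```text
time_s: 20.45
ee_pos: [0.6065, -0.0978, 0.0581]
tool_rot: [3.141, 0.06, -0.004]
contact_force: [-10.9, 0.0, 9.0]
finger_gap: 0.047
finger_force: 5.6
```

>>> {"api": "jog_arm", "payload": {
  "plan": "0.4 0 0 0 0 0 0.55;0.4 0 0 0 0 0 0.55;0 0 0 0 0 0 0.55;0 0 0 0 0 0 0.55;0 0 0 0 0 0 0.55"
}}

```text
time_s: 20.95
ee_pos: [0.6066, -0.0978, 0.058]
tool_rot: [3.141, 0.06, -0.007]
contact_force: [-17.6, -0.5, 14.0]
finger_gap: 0.047
finger_force: 8.6
```

>>> {"api": "jog_arm", "payload": {
  "plan": "-8 0 0 0 0 0 0.55;-15 0 0 0 0 0 0.55;0 0 40 0 0 0 0.55;0 0 45 0 0 0 0.55;-20 -10 40 0 0 0 0.55"
}}

```text
time_s: 21.45
ee_pos: [0.5668, -0.106, 0.1853]
tool_rot: [-3.14, -0.064, -0.003]
contact_force: [0.2, -0.4, 0.1]
finger_gap: 0.0468
finger_force: 0.0
```

>>> {"api": "jog_arm", "payload": {
  "plan": "-25 -35 0 0 0 0 0.55;-25 -35 0 0 0 0 0.55;-25 -35 0 0 0 0 0.55;-25 -35 0 0 0 0 0.55;-20 -35 0 0 0 0 0.55"
}}

```text
time_s: 21.95
ee_pos: [0.444, -0.2839, 0.1835]
tool_rot: [3.14, 0.06, 0.001]
contact_force: [0.7, -0.1, 0.1]
finger_gap: 0.047
finger_force: 0.0
```

>>> {"api": "jog_arm", "payload": {
  "plan": "-20 -40 0 0 0 0 0.55;-20 -40 0 0 0 0 0.55;-20 -40 0 0 0 0 0.55;-10 -30 0 0 0 0 0.55;0 0 0 0 0 0 0.55"
}}

```text
time_s: 22.45
ee_pos: [0.3728, -0.4367, 0.1831]
tool_rot: [3.14, 0.051, -0.001]
contact_force: [-0.8, 0.1, -0.3]
finger_gap: 0.047
finger_force: 0.0
```

Run:
```python
from g import *
from m import measure
im=r.get_image("top");np.savez("top7.npz",**im)
o=measure(im)
for k,v in o.items(): print(k,v,w2b(v[:2]))
a=cv2.resize(im["pixels"][105:195,270:385],None,fx=5,fy=5,interpolation=cv2.INTER_CUBIC)
b=r.get_image("scene")["pixels"][215:325,100:240]
b=cv2.resize(b,None,fx=450/110*.45,fy=450/110*.45,interpolation=cv2.INTER_CUBIC)
c=np.zeros((a.shape[0],a.shape[1]+225,3),np.uint8);c[:,:a.shape[1]]=a;b=b[:450,:225];c[:b.shape[0],a.shape[1]:a.shape[1]+b.shape[1]]=b
cv2.imwrite("pics/t7.png",c[...,::-1])
# gaps: bed-frame extents of tray outline at z=.05 vs red outline at z=.054
```

```text
tray [667.  -97.1 100.3 130.1   2.6] [ 40.52227634 -95.64912504]
red [ 684.9 -171.2   66.9   17.2    0.9] [  55.69495577 -170.3552814 ]
black [673.7 167.3  12.8  31.5  89.4] [ 56.90637316 168.32778943]
bed [624.3  -4.4 252.9 412.6   2.2] [ 1.24782572 -1.44669657]
```

View pics/t7.png

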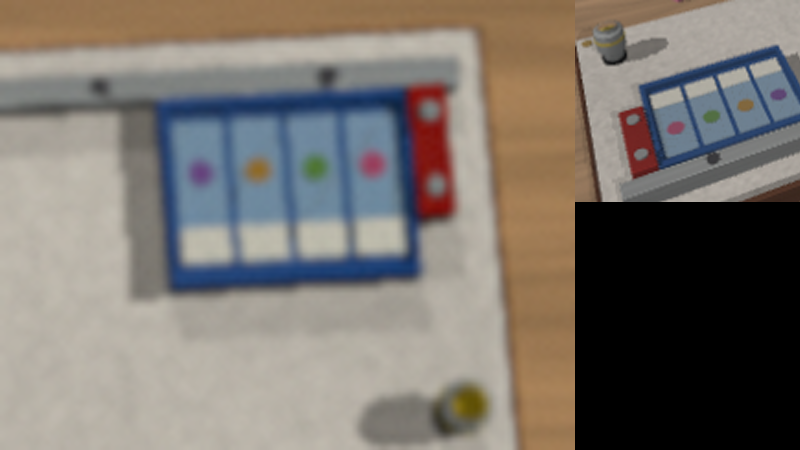

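The picture shows no white gap between the tray and the red stop at (412,150) or the fence at (280,95). It measures (40.5, -95.6) mm on the bed against a target of (40, -95), the lens hasn't moved and the arm is clear, so I'm handing it in.

```bash
python3 -c "
from workcell import r
print(r.close_job())"
```

```text
the job is handed in; nothing more can be done
None
```

I pushed the blue tray into the corner against the fence and the red stop, and handed the job in at about 22 s with the arm clear; the last picture shows no gap and puts the tray within about 1 mm of its target.

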